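# Lock the banding wheel with its bar

### The job

Lock the potter's banding wheel: with a fingertip against one of its orange pegs, turn the wheel until its slot lines up with the steel bar, then push the bar's red plate to slide the bar into the slot until the plate is fully home against the wooden guide. Only push: do not lift the bar out of its guide, keep the little pot standing at the middle of the wheel, leave everything else where it is, and finish clear of it all.

Things in the scene. Friction and masses are not known exactly. Their poses are not given: they have to be found in the camera images.
- stand: The wheel's stand, fixed to the table. Origin on the table plane under the wheel's axis, z up. Plywood board 20 mm thick, x = -105 to 105, y = -110 to 295 mm. Along its +y axis, on x = 0, lies the bar's wooden guide: a rail 60 mm wide, top 50 mm above the table, y = 99 to 285 mm. The bar travels towards the stand's -y, at the wheel.
- wheel (a joint): Turn of the wheel in rad, counter-clockwise from above positive, no end stops. At 0 the slot points along the stand's -y, directly away from the guide; the slot is lined up with the bar at +3.14 or -3.14. Light friction (0.12 N m, about 1.6 N at a peg); it stays where it is left.
- wheel_center (a point): Centre of the wheel's top face, 64 mm above the table. The wheel is a bare aluminium disc of 97 mm radius and 16 mm thickness (48 to 64 mm above the table) turning about a vertical axis.
- slot_mouth (a point): Middle of the slot's open mouth at the wheel's rim, on the top face, 97 mm from the wheel's axis. The slot is 28 mm wide, cut right through, runs straight in towards the axis and is marked by a red stripe on each side.
- slot_end (a point): Middle of the slot's closed inner end, on the top face, 57 mm from the axis.
- peg_a (a point): Top centre of one of the wheel's two fixed upright orange pegs, 12 mm diameter, 22 mm tall above the wheel's face (top 86 mm above the table), 76 mm from the axis. Pegs a and b are opposite each other, a quarter turn from the slot; peg a is a quarter turn counter-clockwise of the slot, seen from above.
- peg_b (a point): Top centre of the other orange peg, same size, opposite peg a.
- guide_mouth (a point): Point on the guide's centre line at the wheel's rim, 97 mm from the axis along the stand's +y, 56 mm above the table (the bar's mid height); the lined-up slot has its mouth over it. On the guide's rail stand two dark side walls, 15.5 mm wide, 21 mm apart inside, tops 64 mm above the table, from y = 101 to 200 mm of the stand.
- bar: Loose steel locking bar lying in the guide, about 0.3 kg, 18 mm wide, 12 mm thick, 1.5 mm play each side. Origin on its underside at the nose tip; it runs along its own +y, away from the wheel. The nose narrows to 8 mm over the last 10 mm. At the start the nose is 5 to 23 mm short of the wheel's rim; at home it is 59 mm from the wheel's axis. It enters the wheel only through the slot.
- bar_tip (a point): Middle of the bar's nose tip, 6 mm above its underside.
- bar_plate (a point): Centre of the rear face (to be pushed, looking away from the wheel) of the bar's red push plate: 36 mm wide, 10 mm thick, 50 to 100 mm above the table. This point is 25 mm above the bar's underside and 151 mm behind the nose tip. The bar is home when the plate's front meets the ends of the guide's side walls.
- clay_pot: Small grey clay pot standing loose on the middle of the wheel, 68 mm across, 46 mm tall (top 110 mm above the table). Origin at the centre of its underside. It rides round with the wheel.
- wood_block: Loose wooden block 40 x 65 x 28 mm on the stand's board on the +x side of the guide, origin under its centre.
- glaze_jar: Loose small glaze jar with blue cap, 40 mm diameter, 55 mm tall, on the stand's board on the -x side of the guide, origin under its centre.
- brush: Loose brush 170 mm long lying on the table in front of the stand, origin under its middle.
- basin: White plastic basin, 200 mm across, 70 mm tall, right of the stand, origin under its centre.
- mug: Blue mug, 76 mm across, 85 mm tall, left on the table, origin under its centre.
- vase: Terracotta vase, 110 mm across, 120 mm tall, left on the table, origin under its centre.
- trimmer: Trimming tool 170 mm long lying on the table at the right, origin under its middle.
Things that resemble listed ones, but are neither listed nor needed, are in the scene too. Of the things like the clay_pot, leave any that is blue, green or turquoise; of the rest the smaller one is meant.

How it is judged:
On the way, in this order (a step that is already met when the one before it is completed fails the run):
1. the wheel is turned so that its slot lines up with the bar (mouth within 9 mm of the guide's line) (horizontal distance between slot_mouth and guide_mouth below 0.009 m), for 0.2 s.
2. the bar is pushed home into the slot (y of bar_tip in the frame of stand below 0.065 m and horizontal distance between bar_tip and slot_end below 0.013 m and z of bar in the frame of stand below 0.056 m and angle between bar's own z axis and vertical below 0.1 rad), for 0.2 s.
At the end, for the whole second after the job is handed in: The bar lies flat in its guide, nose in the slot, home to within 6 mm (nose under 65 mm from the axis along the guide, within 13 mm of the slot end); slot mouth within 12 mm of the guide mouth; wheel and bar at rest; the pot upright within 15 mm of the wheel centre (all of step 2 and horizontal distance between clay_pot and wheel_center below 0.015 m and angle between clay_pot's own z axis and vertical below 0.15 rad and horizontal distance between slot_mouth and guide_mouth below 0.012 m and linear speed of bar below 0.01 m/s and velocity of joint wheel between -0.05 and 0.05 rad/s); the robot touches nothing.
It fails at once if the bar is lifted more than 15 mm or tipped (z of bar in the frame of stand above 0.065 m or angle between bar's own z axis and vertical above 0.25 rad).
It fails at once if the little pot is lifted, tipped or pushed off the wheel's middle (horizontal distance between clay_pot and wheel_center above 0.02 m or angle between clay_pot's own z axis and vertical above 0.3 rad or z of clay_pot in the frame of stand above 0.076 m).
It fails at once if anything else that stands about (block, jar, brush, basin, mug, vase, trimming tool) is moved more than 25 mm (distance of any of wood_block, glaze_jar, brush, basin, mug, vase, trimmer from where it was at the start of the episode above 0.025 m).
It also fails if it takes over 54 s, if anything falls off the work surface, if the arm or the gripper's body presses on something with over 40 N, if the wrist force passes 120 N, or if a joint passes its speed limit or range.

### The arm

A 6-joint arm with a two-finger parallel gripper is mounted at the origin on the work surface. World frame = base frame: x ahead of the robot, y to its left, z up, the work surface at z = 0. Lengths are in m, angles in rad, forces in N, time in s.
With the tool pointing down it reaches from about 0.25 to 0.775 m from the base axis. Payload 8.9 kg.
Tool frame: the origin (TCP) lies midway between the tips of the shut fingers; the grasp point (between the pads) lies 19 mm behind it (hold_point_z is the distance from the TCP to the grasp point, in m); z points along the fingers, x is the direction in which the jaws open and shut, and the axes are right-handed (so a half turn about z gives the same grasp; the last joint's range is limited). The gripper opens to 85 mm and grips with 20 to 120 N. Pads are 22 mm wide; open, the fingers measure 114 mm over their backs; the gripper's body (76 mm by 85 mm) begins 54 mm behind the grasp point. The pads swing forward as they close: fully open they stand 13 mm farther back than shut.
Start: joints at [1.129, 0.291, -0.153, 1.127, 0, 1.431], TCP at [0.157, 0.501, 0.231] pointing down, gripper open.
Joint ranges: [-2.52, 2.52], [-0.91, 1.74], [-1.3, 1.37], [-1.96, 2.02], [-1.52, 1.47], [-3.14, 3.14]. Speed limits (rad/s): [2.22, 2.22, 2.79, 3.14, 3.14, 3.14].

### API

Orientations are given as a unit quaternion [w, x, y, z].
In Python, from plant import read_state, read_camera, camera_model, sign_off, hold_point_z gives the robot as it stands.
- The arm moves only by the tool step_arm, never from a script. Its argument "targets" is a list of rows, each a list of 3 entries, a list of its own where there are three numbers: the opening, from -1 (shut) to 1 (fully open), then the shift along the tool's x, y, z normalised to -1 to 1, where 1 is 500 mm, then the turn, a rotation vector about the tool's x, y, z normalised to -1 to 1, where 1 is 1.5 rad. A call has exactly 10 rows; each row is the pose to reach, as a shift and turn from the pose commanded when the call began, along the tool's axes at that moment; what a row does not reach only later rows make up. A row lasts 1/8 s, in which the tool goes at most 62.5 mm and 10.7 degrees, less where a joint would pass 70% of its speed; a pose out of reach is approached as far as the arm can. A call with a number of a shift or a turn outside -1 to 1 is refused whole. A call with a gripper value outside its range is refused whole. The fingers move at their own pace and stop on an object; "grip_force" is the grip in N (left out, the last holds). Time passes only in rows, so rows that repeat a pose let the fingers close, or fill a call up. It gives the time, the measured TCP pose, the force and the opening at its end, in the units of the state.
- read_state(): the state, without advancing time (a new reading comes with each control period).
- read_camera(name): name is "scene" or "top" or "wrist"; returns the picture (400x640x3 uint8, red, green, blue); there is no depth.
- camera_model(name): a dict with "fx", "fy", "cx", "cy" (pixels), "R" (3x3) and "t" (3): a world point X has camera coordinates R X + t. Camera axes: x right, y down, z forward; pixel columns grow to the right and rows downward; lengths in m; the calibration is good to about 2 mm. A picture is of the moment at which its call begins: read the wrist's pose just before it. camera_model takes no time and is no camera call; for the wrist camera it gives the pose at the moment of the call.
- sign_off(): hands the job in, once; it reports no verdict.
The state is a dict: "t": time; "qpos": joint angles; "qvel": joint speeds; "tau": joint torques, N m; "tool_pos": TCP position; "ee_rot": TCP orientation; "force": force on the tool from outside, world axes, zero at the start; "ft_torque": the same for the moment, N m; "width": finger opening in m.
Only numpy, scipy, OpenCV 4.12 (cv2) and the standard library are available. Lean on these libraries where they do the work, as an engineer would, in place of code of your own. Each camera call takes 0.05 s, during which the arm holds its last target. There are 200 camera calls.

## Working session

There is one attempt and no reset: what is moved stays moved. The work goes in short steps, Python scripts to look and compute and a tool call to move; the robot and the scene stay as the last step left them, time stands still between calls to the robot, and variables do not carry over. Pictures are saved under pics/ and viewed, about 8 in all and at most 12, crops included, and the job is handed in when it is done.

Besides the shell and the picture viewer there is one more tool, called after "Request:" by a JSON object that holds its "fn" and its "kwargs", one argument or row to a line. step_arm: Moves the arm, as the interface text tells. Its arguments: {"type":"object","properties":{"targets":{"type":"array"},"grip_force":{"type":"number"}},"required":["targets"]}

```bash
mkdir -p pics
python3 - <<'E'
from plant import *
import cv2,numpy as np
s=read_state();print({k:np.round(v,3) for k,v in s.items()},hold_point_z)
for n in("scene","top"):
    im=read_camera(n);cv2.imwrite(f"pics/{n}0.png",im[:,:,::-1])
    print(n,{k:np.round(v,3).tolist() for k,v in camera_model(n).items()})
E
```

```text
{'t': np.float64(0.0), 'qpos': array([ 1.129,  0.291, -0.154,  1.127,  0.   ,  1.431]), 'qvel': array([-0.002,  0.002, -0.   ,  0.   , -0.   , -0.002]), 'tau': array([-3.0000e-03, -5.3714e+01,  3.3137e+01,  1.6000e-02, -0.0000e+00,
        0.0000e+00]), 'tool_pos': array([0.156, 0.501, 0.231]), 'ee_rot': array([ 0.   ,  0.806,  0.592, -0.001]), 'force': array([-0.068,  0.218,  0.934]), 'ft_torque': array([-0.024,  0.015, -0.007]), 'width': np.float64(0.085)} 0.0187
scene {'fx': 407.931, 'fy': 407.931, 'cx': 316.422, 'cy': 198.344, 'R': [[-0.718, 0.696, -0.002], [0.494, 0.507, -0.706], [-0.49, -0.508, -0.708]], 't': [0.342, -0.095, 1.356]}
top {'fx': 438.953, 'fy': 438.953, 'cx': 321.793, 'cy': 207.558, 'R': [[-0.021, -1.0, -0.023], [-0.991, 0.024, -0.133], [0.133, 0.02, -0.991]], 't': [-0.032, 0.438, 1.203]}
```

View pics/top0.png

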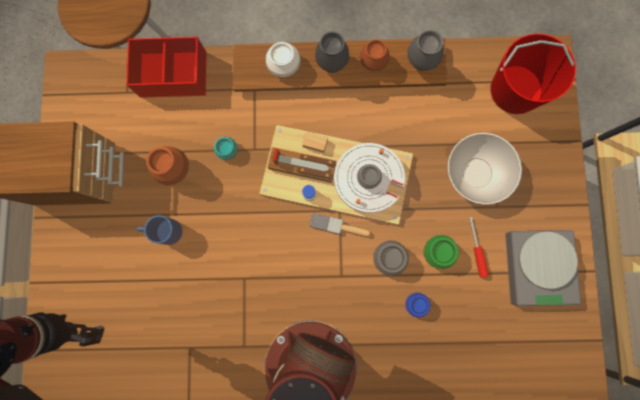

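View pics/scene0.png

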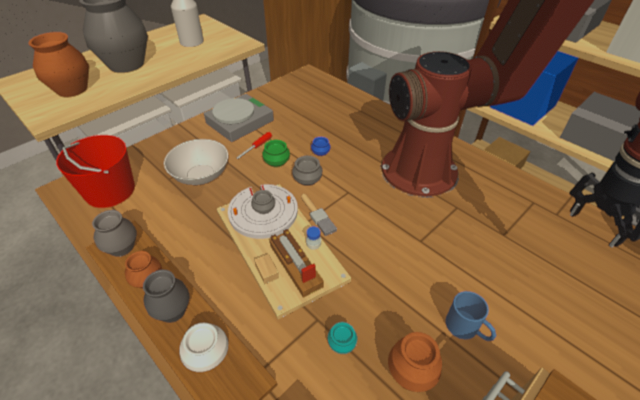

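The top view shows the stand, with the wheel at about (370,177), the grey pot on it, and the bar with its red plate at (275,156). The grey pot on the wheel is the smaller grey one; the larger grey one at (391,258) is on the table. I'll enlarge this area.

Run:
```python
import cv2
a=cv2.imread("pics/top0.png")[120:230,250:420];cv2.imwrite("pics/c1.png",cv2.resize(a,None,fx=4.6,fy=4.6,interpolation=cv2.INTER_CUBIC))
```

```text
(no output)
```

View pics/c1.png

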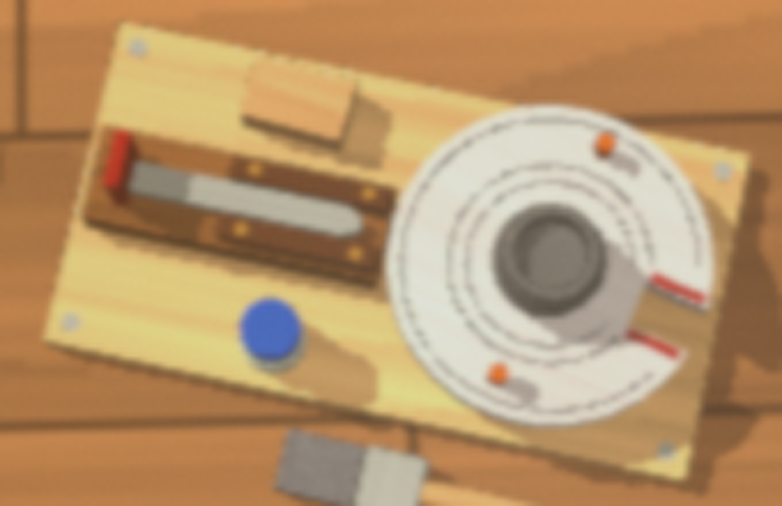

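```bash
cat > h.py <<'E'
import numpy as np,cv2
from plant import *
def bp(n,uv,z,m=None):
    m=m or camera_model(n);R=np.array(m["R"]);t=np.array(m["t"])
    d=R.T@np.array([(uv[0]-m["cx"])/m["fx"],(uv[1]-m["cy"])/m["fy"],1]);c=-R.T@t
    return c+d*(z-c[2])/d[2]
def proj(n,X,m=None):
    m=m or camera_model(n);p=np.array(m["R"])@X+m["t"];return np.array([m["cx"]+m["fx"]*p[0]/p[2],m["cy"]+m["fy"]*p[1]/p[2]])
E
python3 - <<'E'
from h import *
f=lambda u,v,z:bp("top",((u+.5)/4.6+250-.5,(v+.5)/4.6+120-.5),z)[:2]
S=np.array([[105,295],[105,-110],[-105,-110],[-105,295]])/1e3
W=np.array([f(118,22,.02),f(750,152,.02),f(688,480,.02),f(42,342,.02)])
sc=S-S.mean(0);wc=W-W.mean(0)
a=np.arctan2((sc[:,0]*wc[:,1]-sc[:,1]*wc[:,0]).sum(),(sc*wc).sum())
R=np.array([[np.cos(a),-np.sin(a)],[np.sin(a),np.cos(a)]]);o=W.mean(0)-R@S.mean(0)
print("yaw",a,"o",o,"res",(W-(S@R.T+o)).round(4).tolist())
for n,p in dict(wheel=(549.5,265,.064),pa=(605,139,.086),pb=(499,369,.086),slotin=(640,307,.064),mouth=(692,328,.064),tip=(360,222,.062),plate_top_back=(112,157,.1),pot=(551,253,.11),jar=(270,328,.075),block=(300,98,.048)).items():
    w=f(*p);print(n,w.round(4),"stand",(R.T@(w-o)).round(4))
E
```

```text
yaw -0.23554862791178455 o [ 0.51461661 -0.17376375] res [[0.0001, 0.0003], [-0.0004, 0.0006], [-0.0001, -0.0009], [0.0004, -0.0]]
wheel [ 0.5133 -0.1737] stand [-0.0013 -0.0002]
pa [ 0.5837 -0.207 ] stand [ 0.075  -0.0162]
pb [ 0.448  -0.1402] stand [-0.0726  0.0171]
slotin [ 0.4865 -0.2264] stand [-0.015  -0.0578]
mouth [ 0.4731 -0.2566] stand [-0.021  -0.0903]
tip [ 0.543  -0.0612] stand [0.0013 0.1161]
plate_top_back [0.577 0.083] stand [0.0007 0.2642]
pot [ 0.511  -0.1706] stand [-0.0043  0.0023]
jar [ 0.4775 -0.0067] stand [-0.0751  0.1538]
block [ 0.6248 -0.0262] stand [0.0727 0.1692]
```

Stand pose: residuals under 1 mm, and the wheel, bar, jar and block all come out consistent with the given sizes. The pegs put the wheel at about -0.22 rad. The plan is to push peg a clockwise by about 167° along the side away from the guide, with the fingers shut and turning along with the peg.

```bash
cat >> h.py <<'E'
O=np.array([.5146,-.1738]);YAW=-.2355
def st(x,y): c,s=np.cos(YAW),np.sin(YAW);return O+[c*x-s*y,s*x+c*y]
def cur():
    s=read_state();w,x,y,z=s["ee_rot"];return np.array([*s["tool_pos"],np.degrees(np.arctan2(2*(x*y+w*z),1-2*(y*y+z*z)))]),s
def rows(P,ref):
    "world x,y,z,yaw(deg) list -> normalised rows relative to ref"
    a=np.radians(ref[3]);c,s=np.cos(a),np.sin(a)
    for p in P:
        d=np.array(p[:3])-ref[:3];t=np.radians(ref[3]-p[3])/1.5
        print("[-1,%s,[0,0,%.3f]],"%(str([round(float(v),4) for v in np.array([c*d[0]+s*d[1],s*d[0]-c*d[1],-d[2]])/.5]).replace(" ",""),t))
def peg(p,gap):
    "finger pose behind peg at world angle p deg, TCP gap m behind peg"
    r=np.radians(p);return [*(O+.076*np.array([np.cos(r),np.sin(r)])+gap*np.array([-np.sin(r),np.cos(r)]))]
E
python3 - <<'E'
from h import *
c,s=cur();print(c.round(4))
a=[*peg(-26.1,.034),.231,64]
mid=[.42,.10,.231,68]
print(a);rows([mid],c);rows([a,[*a[:2],.1,64]],np.array(mid))
E
```

```text
[ 0.1564  0.5008  0.2308 72.6529]
[np.float64(0.5978080275329078), np.float64(-0.17670243933318863), 0.231, 64]
[-1,[-0.6079,0.7422,-0.0004],[0,0,0.054]],
[-1,[-0.3799,0.537,-0.0],[0,0,0.047]],
[-1,[-0.3799,0.537,0.262],[0,0,0.047]],
```

Request:
{"fn": "step_arm", "kwargs": {
  "targets": [
    [-1, [-0.608, 0.742, 0], [0, 0, 0.054]],
    [-1, [-0.608, 0.742, 0], [0, 0, 0.054]],
    [-1, [-0.608, 0.742, 0], [0, 0, 0.054]],
    [-1, [-0.608, 0.742, 0], [0, 0, 0.054]],
    [-1, [-0.608, 0.742, 0], [0, 0, 0.054]],
    [-1, [-0.608, 0.742, 0], [0, 0, 0.054]],
    [-1, [-0.608, 0.742, 0], [0, 0, 0.054]],
    [-1, [-0.608, 0.742, 0], [0, 0, 0.054]],
    [-1, [-0.608, 0.742, 0], [0, 0, 0.054]],
    [-1, [-0.608, 0.742, 0], [0, 0, 0.054]]
  ],
  "grip_force": 40
}}

```text
t: 1.35
tool_pos: [0.4195, 0.1005, 0.231]
ee_rot: [-0.0, 0.829, 0.559, -0.0]
force: [-0.5, -0.9, 0.4]
width: 0.0001
```

Request:
{"fn": "step_arm", "kwargs": {
  "targets": [
    [-1, [-0.38, 0.537, 0], [0, 0, 0.047]],
    [-1, [-0.38, 0.537, 0], [0, 0, 0.047]],
    [-1, [-0.38, 0.537, 0], [0, 0, 0.047]],
    [-1, [-0.38, 0.537, 0], [0, 0, 0.047]],
    [-1, [-0.38, 0.537, 0], [0, 0, 0.047]],
    [-1, [-0.38, 0.537, 0], [0, 0, 0.047]],
    [-1, [-0.38, 0.537, 0.262], [0, 0, 0.047]],
    [-1, [-0.38, 0.537, 0.262], [0, 0, 0.047]],
    [-1, [-0.38, 0.537, 0.262], [0, 0, 0.047]],
    [-1, [-0.38, 0.537, 0.262], [0, 0, 0.047]]
  ]
}}

```text
t: 2.6
tool_pos: [0.5987, -0.1757, 0.1019]
ee_rot: [0.0, 0.848, 0.53, 0.0]
force: [0.6, 0.2, 0.4]
width: 0.0001
```

Run:
```python
from h import *
c,s=cur();print(c.round(4),s["t"],s["width"],s["force"].round(2))
im=read_camera("wrist");m=camera_model("wrist")
print("pa",proj("wrist",np.array([.5829,-.2072,.086]),m))
cv2.imwrite("pics/w1.png",im[:,:,::-1])
g=[.598,-.1767,.072,64];rows([g,[*peg(-26.1,.024),.072,64]],c)
```

```text
[ 0.5987 -0.1757  0.1019 64.0452] 2.6 6.641725740748924e-05 [0.55 0.18 0.4 ]
pa [256.01994791 234.86471923]
[-1,[-0.0025,-0.0004,0.0599],[0,0,0.001]],
[-1,[-0.0226,-0.0008,0.0599],[0,0,0.001]],
```

View pics/w1.png

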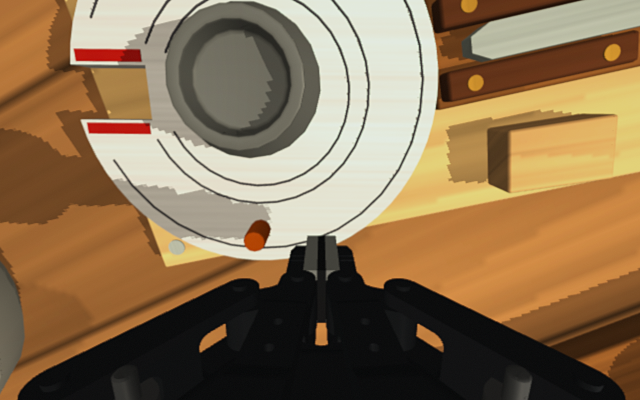

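The wrist view shows the orange peg at (255,243), about 8 px off the prediction of (256,235). The fingers are clear of it, and the pot is at the middle with the slot at the left. Next I'll go down and advance.

Request:
{"fn": "step_arm", "kwargs": {
  "targets": [
    [-1, [-0.002, 0, 0.03], [0, 0, 0]],
    [-1, [-0.002, 0, 0.06], [0, 0, 0]],
    [-1, [-0.002, 0, 0.06], [0, 0, 0]],
    [-1, [-0.01, 0, 0.06], [0, 0, 0]],
    [-1, [-0.016, 0, 0.06], [0, 0, 0]],
    [-1, [-0.022, 0, 0.06], [0, 0, 0]],
    [-1, [-0.028, 0, 0.06], [0, 0, 0]],
    [-1, [-0.034, 0, 0.06], [0, 0, 0]],
    [-1, [-0.04, 0, 0.06], [0, 0, 0]],
    [-1, [-0.04, 0, 0.06], [0, 0, 0]]
  ]
}}

```text
t: 3.9
tool_pos: [0.589, -0.1946, 0.0704]
ee_rot: [0.0, 0.848, 0.53, -0.0]
force: [-0.2, -0.0, -0.3]
width: -0.0002
```

Run:
```python
from h import *
c,s=cur();print(c.round(4),s["t"],s["force"].round(2))
im=read_camera("wrist");m=camera_model("wrist")
for n,p in dict(pot=[*O,.11],wheel=[*O,.064],tip=[*st(0,.116),.062]).items(): print(n,proj("wrist",np.array(p),m).round())
a=im.astype(int);k=(a[...,0]>150)&(a[...,1]<110)&(a[...,2]<60)
n,l,S,C=cv2.connectedComponentsWithStats(k.astype(np.uint8));print([(S[i].tolist(),C[i].round().tolist()) for i in range(1,n) if S[i,4]>60])
cv2.imwrite("pics/w2.png",im[:,:,::-1])
```

```text
[ 0.589  -0.1946  0.0704 63.9569] 3.9 [-0.17 -0.04 -0.28]
pot [276.  75.]
wheel [290.  86.]
tip [556.  23.]
[([0, 0, 43, 27, 595], [14.0, 9.0]), ([71, 20, 66, 20, 917], [102.0, 30.0]), ([513, 46, 19, 10, 99], [521.0, 51.0]), ([0, 54, 56, 35, 153], [28.0, 70.0]), ([0, 64, 82, 49, 356], [43.0, 86.0]), ([50, 83, 42, 22, 398], [74.0, 96.0]), ([0, 104, 79, 61, 1490], [41.0, 131.0]), ([82, 112, 74, 18, 885], [117.0, 121.0]), ([0, 219, 146, 83, 5545], [62.0, 255.0]), ([31, 243, 138, 79, 4565], [105.0, 286.0]), ([264, 259, 23, 22, 348], [275.0, 269.0]), ([363, 266, 28, 13, 79], [376.0, 273.0]), ([121, 286, 58, 29, 264], [152.0, 299.0]), ([97, 300, 90, 44, 126], [141.0, 322.0])]
```

View pics/w2.png

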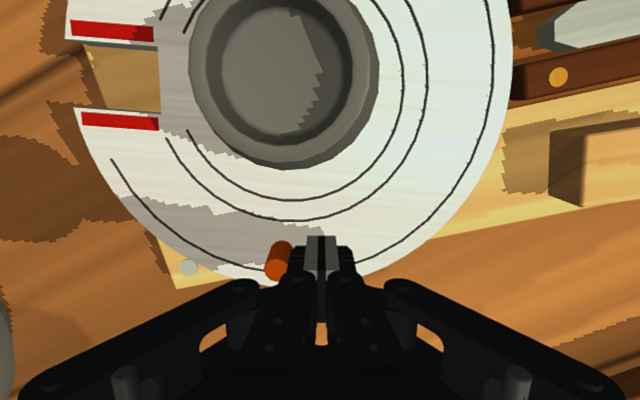

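The peg top is at (275,269), touching or nearly touching the finger. The pot is centred at about (284,70), close to the predicted (276,75). Next is the arc.

Run:
```python
from h import *
c,s=cur();print(proj("wrist",c[:3]))
Q=lambda p:[*peg(p,.0135),.0705,p+90]
for k in range(2):
    p0=-26.1-60*k
    rows([Q(p0-6*i) for i in range(1,11)],c if k==0 else np.array(Q(p0)));print()
```

```text
[321.96836566 250.67856168]
[-1,[-0.0172,0.0023,-0.0004],[0,0,0.071]],
[-1,[-0.0333,0.0026,-0.0004],[0,0,0.140]],
[-1,[-0.0494,0.0012,-0.0004],[0,0,0.210]],
[-1,[-0.0653,-0.0019,-0.0004],[0,0,0.280]],
[-1,[-0.0807,-0.0066,-0.0004],[0,0,0.350]],
[-1,[-0.0956,-0.0129,-0.0004],[0,0,0.420]],
[-1,[-0.1098,-0.0208,-0.0004],[0,0,0.489]],
[-1,[-0.123,-0.03,-0.0004],[0,0,0.559]],
[-1,[-0.1352,-0.0406,-0.0004],[0,0,0.629]],
[-1,[-0.1462,-0.0524,-0.0004],[0,0,0.699]],

[-1,[-0.016,0.002,-0.0],[0,0,0.070]],
[-1,[-0.0322,0.0023,-0.0],[0,0,0.140]],
[-1,[-0.0483,0.0009,-0.0],[0,0,0.209]],
[-1,[-0.0642,-0.0022,-0.0],[0,0,0.279]],
[-1,[-0.0796,-0.0069,-0.0],[0,0,0.349]],
[-1,[-0.0945,-0.0132,-0.0],[0,0,0.419]],
[-1,[-0.1086,-0.021,-0.0],[0,0,0.489]],
[-1,[-0.1219,-0.0302,-0.0],[0,0,0.559]],
[-1,[-0.1341,-0.0408,-0.0],[0,0,0.628]],
[-1,[-0.1451,-0.0526,-0.0],[0,0,0.698]],
```

Request:
{"fn": "step_arm", "kwargs": {
  "targets": [
    [-1, [-0.017, 0.002, 0], [0, 0, 0.07]],
    [-1, [-0.033, 0.0025, 0], [0, 0, 0.14]],
    [-1, [-0.049, 0.001, 0], [0, 0, 0.21]],
    [-1, [-0.065, -0.002, 0], [0, 0, 0.28]],
    [-1, [-0.081, -0.0065, 0], [0, 0, 0.35]],
    [-1, [-0.0955, -0.013, 0], [0, 0, 0.42]],
    [-1, [-0.11, -0.021, 0], [0, 0, 0.49]],
    [-1, [-0.123, -0.03, 0], [0, 0, 0.56]],
    [-1, [-0.135, -0.0405, 0], [0, 0, 0.63]],
    [-1, [-0.146, -0.0525, 0], [0, 0, 0.7]]
  ]
}}

```text
t: 5.2
tool_pos: [0.5335, -0.2483, 0.0703]
ee_rot: [-0.0, 0.999, 0.032, 0.0]
force: [2.2, 1.8, -0.7]
width: -0.0002
```

Run:
```python
from h import *
c,s=cur();print(c.round(4),peg(-86.1,.0135),s["t"],s["force"].round(2))
im=read_camera("wrist")
cv2.imwrite("pics/w3.png",im[:,:,::-1])
Q=lambda p:[*peg(p,.0135),.0705,p+90]
rows([Q(-86.1-6*i) for i in range(1,11)],c)
```

```text
[ 0.5335 -0.2483  0.0703  3.6239] [np.float64(0.5332378998548395), np.float64(-0.24870579876752516)] 5.2 [ 2.17  1.78 -0.69]
[-1,[-0.0166,0.0029,-0.0004],[0,0,0.067]],
[-1,[-0.0327,0.0032,-0.0004],[0,0,0.136]],
[-1,[-0.0488,0.0019,-0.0004],[0,0,0.206]],
[-1,[-0.0647,-0.0011,-0.0004],[0,0,0.276]],
[-1,[-0.0802,-0.0057,-0.0004],[0,0,0.346]],
[-1,[-0.0951,-0.0119,-0.0004],[0,0,0.416]],
[-1,[-0.1093,-0.0197,-0.0004],[0,0,0.485]],
[-1,[-0.1226,-0.0289,-0.0004],[0,0,0.555]],
[-1,[-0.1348,-0.0394,-0.0004],[0,0,0.625]],
[-1,[-0.1459,-0.0511,-0.0004],[0,0,0.695]],
```

View pics/w3.png

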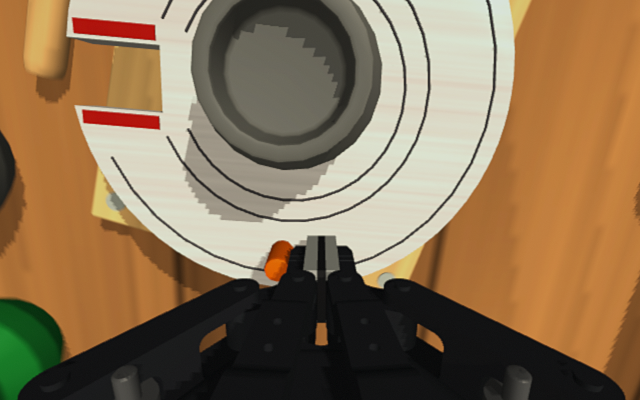

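The peg at (278,262) is being pushed properly and the pot is still centred. Continuing.

Request:
{"fn": "step_arm", "kwargs": {
  "targets": [
    [-1, [-0.0165, 0.002, 0], [0, 0, 0.07]],
    [-1, [-0.0325, 0.0025, 0], [0, 0, 0.14]],
    [-1, [-0.0485, 0.001, 0], [0, 0, 0.21]],
    [-1, [-0.0645, -0.002, 0], [0, 0, 0.28]],
    [-1, [-0.08, -0.0065, 0], [0, 0, 0.35]],
    [-1, [-0.095, -0.0125, 0], [0, 0, 0.42]],
    [-1, [-0.109, -0.0205, 0], [0, 0, 0.49]],
    [-1, [-0.1225, -0.03, 0], [0, 0, 0.56]],
    [-1, [-0.1345, -0.04, 0], [0, 0, 0.63]],
    [-1, [-0.1455, -0.052, 0], [0, 0, 0.7]]
  ]
}}

```text
t: 6.5
tool_pos: [0.4596, -0.2277, 0.0706]
ee_rot: [0.0, 0.881, -0.473, 0.001]
force: [2.8, -1.4, -1.7]
width: 0.0
```

Run:
```python
from h import *
c,s=cur();print(c.round(4),peg(-146.1,.0135),s["t"],s["force"].round(2),s["qpos"][5])
im=read_camera("top");cv2.imwrite("pics/t4.png",im[:,:,::-1])
a=im[120:230,250:420,::-1];cv2.imwrite("pics/t4c.png",cv2.resize(a,None,fx=4.6,fy=4.6,interpolation=cv2.INTER_CUBIC))
Q=lambda p:[*peg(p,.0135),.0705,p+90]
rows([Q(p) for p in (-152,-158,-164,-170,-175,-180,-183,-186)],c)
```

```text
[  0.4596  -0.2277   0.0706 -56.4516] [np.float64(0.45904862530397783), np.float64(-0.22739379413124394)] 6.5 [ 2.77 -1.37 -1.73] 1.953691677755514
[-1,[-0.0168,0.0027,0.0001],[0,0,0.065]],
[-1,[-0.033,0.0031,0.0001],[0,0,0.134]],
[-1,[-0.0491,0.0018,0.0001],[0,0,0.204]],
[-1,[-0.065,-0.0011,0.0001],[0,0,0.274]],
[-1,[-0.0779,-0.0048,0.0001],[0,0,0.332]],
[-1,[-0.0905,-0.0096,0.0001],[0,0,0.390]],
[-1,[-0.0978,-0.013,0.0001],[0,0,0.425]],
[-1,[-0.1049,-0.0168,0.0001],[0,0,0.460]],
```

Request:
{"fn": "step_arm", "kwargs": {
  "targets": [
    [-1, [-0.017, 0.0025, 0], [0, 0, 0.065]],
    [-1, [-0.033, 0.003, 0], [0, 0, 0.135]],
    [-1, [-0.049, 0.0015, 0], [0, 0, 0.205]],
    [-1, [-0.065, -0.001, 0], [0, 0, 0.275]],
    [-1, [-0.078, -0.005, 0], [0, 0, 0.33]],
    [-1, [-0.0905, -0.0095, 0], [0, 0, 0.39]],
    [-1, [-0.098, -0.013, 0], [0, 0, 0.425]],
    [-1, [-0.105, -0.017, 0], [0, 0, 0.46]],
    [-1, [-0.105, -0.017, 0], [0, 0, 0.46]],
    [-1, [-0.105, -0.017, 0], [0, 0, 0.46]]
  ]
}}

```text
t: 7.8
tool_pos: [0.4371, -0.179, 0.0703]
ee_rot: [-0.0, -0.671, 0.742, 0.0]
force: [0.6, -0.5, -0.6]
width: 0.0
```

Run:
```python
from h import *
c,s=cur();print(c.round(4),peg(-186,.0135),s["t"],s["force"].round(2),s["qpos"][5])
im=read_camera("wrist");cv2.imwrite("pics/w5.png",im[:,:,::-1])
m=camera_model("wrist")
for n,p in dict(pa_target=[*st(-.076,0),.086],gm=[*st(0,.097),.064],ge=[*st(0,.057),.064],tip=[*st(0,.116),.062]).items(): print(n,proj("wrist",np.array(p),m).round())
```

```text
[ 4.3710e-01 -1.7900e-01  7.0300e-02 -9.5745e+01] [np.float64(0.43760520169789785), np.float64(-0.17928188237913004)] 7.8 [ 0.55 -0.55 -0.56] 2.698319743070249
pa_target [266. 268.]
gm [65. 57.]
ge [159.  70.]
tip [24. 51.]
```

View pics/w5.png

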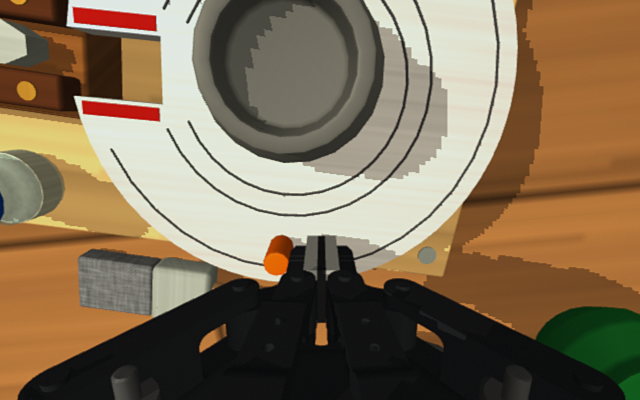

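The slot mouth is at about (75,62), its inner end at (160,68), and the bar tip at about (45,43). The slot needs about 4.5° more to line up.

Run:
```python
from h import *
c,s=cur()
Q=lambda p:[*peg(p,.0135),.0705,p+90]
rows([Q(p) for p in (-187.5,-189,-190.5)],np.array(Q(-186)))
```

```text
[-1,[-0.004,0.0007,-0.0],[0,0,0.017]],
[-1,[-0.008,0.0012,-0.0],[0,0,0.035]],
[-1,[-0.012,0.0016,-0.0],[0,0,0.052]],
```

Request:
{"fn": "step_arm", "kwargs": {
  "targets": [
    [-1, [-0.004, 0.0005, 0], [0, 0, 0.017]],
    [-1, [-0.004, 0.0005, 0], [0, 0, 0.017]],
    [-1, [-0.008, 0.001, 0], [0, 0, 0.035]],
    [-1, [-0.008, 0.001, 0], [0, 0, 0.035]],
    [-1, [-0.012, 0.0015, 0], [0, 0, 0.052]],
    [-1, [-0.012, 0.0015, 0], [0, 0, 0.052]],
    [-1, [-0.012, 0.0015, 0], [0, 0, 0.052]],
    [-1, [-0.012, 0.0015, 0], [0, 0, 0.052]],
    [-1, [-0.012, 0.0015, 0], [0, 0, 0.052]],
    [-1, [-0.012, 0.0015, 0], [0, 0, 0.052]]
  ]
}}

```text
t: 9.1
tool_pos: [0.437, -0.1729, 0.0703]
ee_rot: [0.0, -0.64, 0.768, 0.0]
force: [-0.6, -0.1, 0.3]
width: -0.0001
```

Run:
```python
from h import *
c,s=cur();print(c.round(4),peg(-190.5,.0135),s["t"],s["force"].round(2),s["qpos"][5])
im=read_camera("wrist")[:150,:260,::-1];cv2.imwrite("pics/w6.png",cv2.resize(im,None,fx=3,fy=3,interpolation=cv2.INTER_CUBIC))
```

```text
[ 4.370000e-01 -1.729000e-01  7.030000e-02 -1.003539e+02] [np.float64(0.4374124474309954), np.float64(-0.1732240413147102)] 9.1 [-0.59 -0.11  0.27] 2.789819665152839
```

View pics/w6.png

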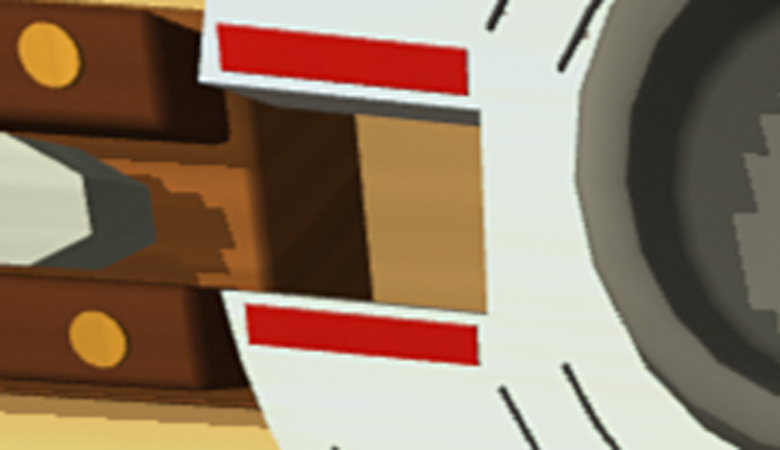

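In the 3x crop the slot mouth is centred at about (213,187), and the bar's line extended meets it at about row 215. That puts the slot roughly 3-4 mm past the bar's line, which is inside the 9 mm limit and fits the bar's 5 mm of clearance. I'll back off, rise, and check from the top.

Request:
{"fn": "step_arm", "kwargs": {
  "targets": [
    [-1, [0.02, 0, 0], [0, 0, 0]],
    [-1, [0.03, 0, 0], [0, 0, 0]],
    [-1, [0.03, 0, -0.1], [0, 0, -0.1]],
    [-1, [0.03, 0, -0.2], [0, 0, -0.2]],
    [-1, [0.03, 0, -0.3], [0, 0, -0.3]],
    [-1, [0.03, 0, -0.36], [0, 0, -0.4]],
    [-1, [-0.1, 0.0, -0.36], [0, 0, -0.52]],
    [-1, [-0.2, -0.1, -0.36], [0, 0, -0.64]],
    [-1, [-0.3, -0.2, -0.36], [0, 0, -0.76]],
    [-1, [-0.35, -0.3, -0.36], [0, 0, -0.88]]
  ]
}}

```text
t: 10.4
tool_pos: [0.6072, -0.0302, 0.2507]
ee_rot: [-0.0, 0.978, -0.211, 0.0]
force: [1.4, -1.1, 0.7]
width: -0.0003
```

Run:
```python
from h import *
c,s=cur();print(c.round(4),s["t"],s["qpos"][5])
a=read_camera("top")[120:230,250:420,::-1];cv2.imwrite("pics/t7.png",cv2.resize(a,None,fx=4.6,fy=4.6,interpolation=cv2.INTER_CUBIC))
print(st(0,.305))
```

```text
[  0.6072  -0.0302   0.2507 -24.3453] 10.4 1.8258727764832696
[0.58576541 0.12278133]
```

View pics/t7.png

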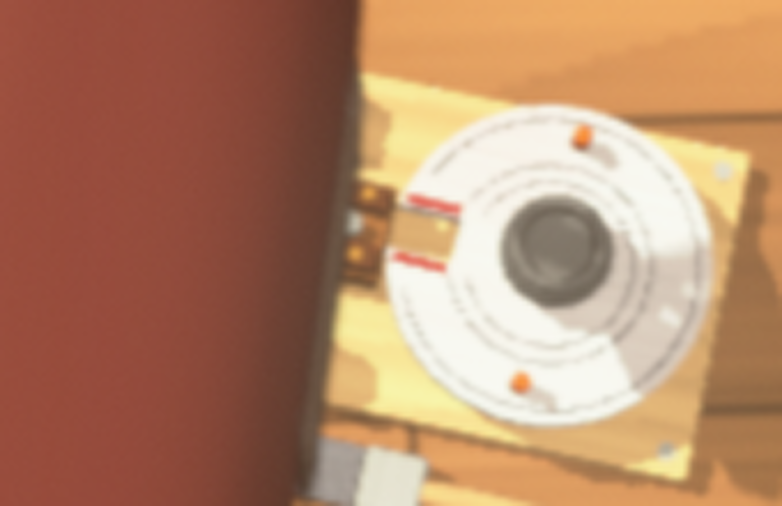

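The pot is still centred; peg b's top is at (583,133) and peg a's at (521,379). I'll check the angle, then go behind the plate.

Run:
```python
from h import *
f=lambda u,v,z:bp("top",((u+.5)/4.6+250-.5,(v+.5)/4.6+120-.5),z)[:2]
d=f(583,133,.086)-f(521,379,.086);print("peg b stand angle deg",np.degrees(np.arctan2(d[1],d[0])-YAW),np.linalg.norm(d)/2)
w=f(556,249,.11)-O;print("pot off",w, "mouth",f(398,235,.064),st(0,.097))
c,s=cur()
b=[*st(0,.310),.25,76.5]
e=[*st(0,.310),.10,76.5]
rows([b],c);rows([e],np.array(b))
```

```text
peg b stand angle deg -2.3746945765441887 0.07583598455623942
pot off [-0.00134889  0.00028233] mouth [ 0.53394861 -0.08378614] [ 0.53723293 -0.07947741]
[-1,[-0.1739,-0.264,-0.0034],[0,0,-1.166]],
[-1,[0.0,0.0,0.3],[0,0,0.000]],
```

Request:
{"fn": "step_arm", "kwargs": {
  "targets": [
    [-1, [-0.174, -0.264, 0], [0, 0, -0.12]],
    [-1, [-0.174, -0.264, 0], [0, 0, -0.24]],
    [-1, [-0.174, -0.264, 0], [0, 0, -0.36]],
    [-1, [-0.174, -0.264, 0], [0, 0, -0.48]],
    [-1, [-0.174, -0.264, 0], [0, 0, -0.6]],
    [-1, [-0.174, -0.264, 0], [0, 0, -0.72]],
    [-1, [-0.174, -0.264, 0], [0, 0, -0.84]],
    [-1, [-0.174, -0.264, 0], [0, 0, -0.95]],
    [-1, [-0.174, -0.264, 0], [0, 0, -0.95]],
    [-1, [-0.174, -0.264, 0], [0, 0, -0.95]]
  ]
}}

```text
t: 11.7
tool_pos: [0.582, 0.1245, 0.2502]
ee_rot: [-0.0, 0.88, 0.475, -0.0]
force: [0.4, -0.6, 0.7]
width: -0.0002
```

Request:
{"fn": "step_arm", "kwargs": {
  "targets": [
    [-1, [0, 0, 0], [0, 0, -0.12]],
    [-1, [0, 0, 0], [0, 0, -0.216]],
    [-1, [0, 0, 0], [0, 0, -0.216]],
    [-1, [0, 0, 0.1], [0, 0, -0.216]],
    [-1, [0, 0, 0.2], [0, 0, -0.216]],
    [-1, [0, 0, 0.3], [0, 0, -0.216]],
    [-1, [0, 0, 0.3], [0, 0, -0.216]],
    [-1, [0, 0, 0.3], [0, 0, -0.216]],
    [-1, [0, 0, 0.3], [0, 0, -0.216]],
    [-1, [0, 0, 0.3], [0, 0, -0.216]]
  ]
}}

```text
t: 12.95
tool_pos: [0.583, 0.1248, 0.1019]
ee_rot: [0.001, 0.791, 0.612, 0.001]
force: [0.3, 0.7, -1.0]
width: 0.0005
```

Run:
```python
from h import *
c,s=cur();print(c.round(4),s["t"],s["qpos"][5],s["force"].round(2))
m=camera_model("wrist");im=read_camera("wrist");cv2.imwrite("pics/w8.png",im[:,:,::-1])
print(proj("wrist",np.array([*st(0,.262),.1]),m),proj("wrist",np.array(c[:3]),m))
rows([[*st(0,.310),.062,76.5],[*st(0,.280),.062,76.5],[*st(0,.260),.062,76.5]],c)
```

```text
[ 0.583   0.1248  0.1019 75.458 ] 12.95 0.3421785958634792 [ 0.28  0.68 -1.02]
[232.39629661 256.65267846] [322.3716196  250.87363303]
[-1,[0.0074,0.0062,0.0798],[0,0,-0.012]],
[-1,[-0.0526,0.0073,0.0798],[0,0,-0.012]],
[-1,[-0.0926,0.008,0.0798],[0,0,-0.012]],
```

View pics/w8.png

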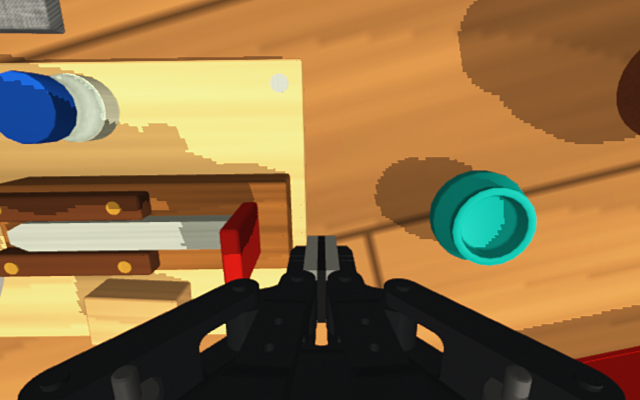

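The red plate's top is centred near (243,245), the finger is behind it with clearance, and the teal pot at (483,217) is clear of everything. I'll go down to z = 0.062 and start pushing.

Request:
{"fn": "step_arm", "kwargs": {
  "targets": [
    [-1, [0.005, 0, 0.04], [0, 0, -0.012]],
    [-1, [0.005, 0, 0.08], [0, 0, -0.012]],
    [-1, [0.005, 0, 0.08], [0, 0, -0.012]],
    [-1, [-0.02, 0, 0.08], [0, 0, -0.012]],
    [-1, [-0.04, 0, 0.08], [0, 0, -0.012]],
    [-1, [-0.055, 0, 0.08], [0, 0, -0.012]],
    [-1, [-0.065, 0, 0.08], [0, 0, -0.012]],
    [-1, [-0.075, 0, 0.08], [0, 0, -0.012]],
    [-1, [-0.085, 0, 0.08], [0, 0, -0.012]],
    [-1, [-0.095, 0, 0.08], [0, 0, -0.012]]
  ]
}}

```text
t: 14.25
tool_pos: [0.5709, 0.0792, 0.061]
ee_rot: [0.0, 0.785, 0.619, 0.001]
force: [1.7, 5.6, 5.1]
width: 0.0001
```

Run:
```python
from h import *
c,s=cur();print(c.round(4),s["t"],s["force"].round(2))
rows([[*st(0,y),.062,76.5] for y in (.25,.24,.225,.22)],c)
```

```text
[5.70900e-01 7.92000e-02 6.10000e-02 7.65563e+01] 14.25 [1.67 5.61 5.06]
[-1,[-0.0183,0.0086,-0.0019],[0,0,0.001]],
[-1,[-0.0383,0.0086,-0.0019],[0,0,0.001]],
[-1,[-0.0683,0.0086,-0.0019],[0,0,0.001]],
[-1,[-0.0783,0.0086,-0.0019],[0,0,0.001]],
```

Request:
{"fn": "step_arm", "kwargs": {
  "targets": [
    [-1, [-0.008, 0.002, 0], [0, 0, 0]],
    [-1, [-0.014, 0.002, 0], [0, 0, 0]],
    [-1, [-0.02, 0.002, 0], [0, 0, 0]],
    [-1, [-0.026, 0.002, 0], [0, 0, 0]],
    [-1, [-0.032, 0.002, 0], [0, 0, 0]],
    [-1, [-0.038, 0.002, 0], [0, 0, 0]],
    [-1, [-0.044, 0.002, 0], [0, 0, 0]],
    [-1, [-0.048, 0.002, 0], [0, 0, 0]],
    [-1, [-0.052, 0.002, 0], [0, 0, 0]],
    [-1, [-0.052, 0.002, 0], [0, 0, 0]]
  ]
}}

```text
t: 15.5
tool_pos: [0.5657, 0.0536, 0.061]
ee_rot: [0.0, 0.785, 0.619, 0.001]
force: [0.1, 4.8, 5.2]
width: -0.0001
```

Run:
```python
from h import *
c,s=cur();r=np.array([[np.cos(YAW),-np.sin(YAW)],[np.sin(YAW),np.cos(YAW)]])
print(c.round(4),"stand",r.T@(c[:2]-O),s["t"],s["force"].round(2))
im=read_camera("wrist");cv2.imwrite("pics/w9.png",im[:,:,::-1])
```

```text
[5.65700e-01 5.36000e-02 6.10000e-02 7.65427e+01] stand [-0.00337531  0.2330823 ] 15.5 [0.09 4.82 5.21]
```

View pics/w9.png

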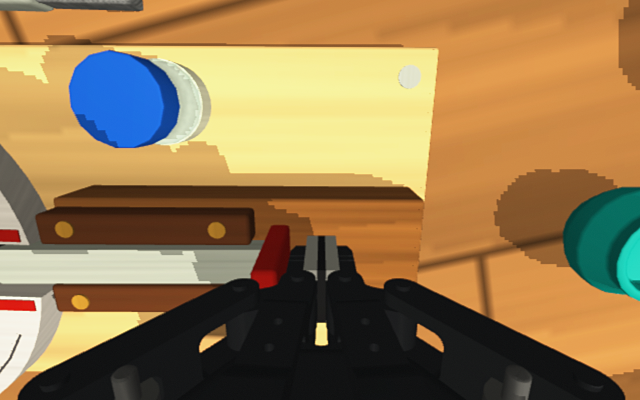

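The bar is in the slot between the red stripes. The plate at (275,255) is about 10 mm short of the wall end at column 253. I'll push on slowly.

Request:
{"fn": "step_arm", "kwargs": {
  "targets": [
    [-1, [-0.003, 0, 0], [0, 0, 0]],
    [-1, [-0.006, 0, 0], [0, 0, 0]],
    [-1, [-0.009, 0, 0], [0, 0, 0]],
    [-1, [-0.011, 0, 0], [0, 0, 0]],
    [-1, [-0.013, 0, 0], [0, 0, 0]],
    [-1, [-0.015, 0, 0], [0, 0, 0]],
    [-1, [-0.017, 0, 0], [0, 0, 0]],
    [-1, [-0.019, 0, 0], [0, 0, 0]],
    [-1, [-0.019, 0, 0], [0, 0, 0]],
    [-1, [-0.019, 0, 0], [0, 0, 0]]
  ]
}}

```text
t: 16.8
tool_pos: [0.5639, 0.0462, 0.0611]
ee_rot: [-0.001, 0.785, 0.62, 0.002]
force: [3.1, 13.2, 5.0]
width: 0.0003
```

Request:
{"fn": "step_arm", "kwargs": {
  "targets": [
    [-1, [-0.001, 0, 0], [0, 0, 0]],
    [-1, [-0.002, 0, 0], [0, 0, 0]],
    [-1, [-0.003, 0, 0], [0, 0, 0]],
    [-1, [-0.004, 0, 0], [0, 0, 0]],
    [-1, [-0.004, 0, 0], [0, 0, 0]],
    [-1, [-0.004, 0, 0], [0, 0, 0]],
    [-1, [-0.004, 0, 0], [0, 0, 0]],
    [-1, [-0.004, 0, 0], [0, 0, 0]],
    [-1, [-0.004, 0, 0], [0, 0, 0]],
    [-1, [-0.004, 0, 0], [0, 0, 0]]
  ]
}}

```text
t: 18.05
tool_pos: [0.5639, 0.0455, 0.0614]
ee_rot: [-0.001, 0.784, 0.62, 0.003]
force: [3.5, 19.7, 7.2]
width: 0.0002
```

The force rose to 20 N and the finger stopped 225 mm along the guide. That is the 210 mm home position of the plate's rear face plus half the finger thickness, about 14.5 mm. I'll take a wrist picture, back off, and make a single combined check picture.

Run:
```python
from h import *
cv2.imwrite("pics/w10.png",read_camera("wrist")[:,:,::-1])
```

Request:
{"fn": "step_arm", "kwargs": {
  "targets": [
    [-1, [0.02, 0, 0], [0, 0, 0]],
    [-1, [0.05, 0, 0], [0, 0, 0]],
    [-1, [0.08, 0, 0], [0, 0, 0]],
    [-1, [0.08, 0, -0.1], [0, 0, 0]],
    [-1, [0.08, 0, -0.2], [0, 0, 0]],
    [-1, [0.08, 0, -0.3], [0, 0, 0]],
    [-1, [0.08, 0, -0.4], [0, 0, 0]],
    [-1, [0.2, 0, -0.4], [0, 0, 0]],
    [-1, [0.3, -0.1, -0.4], [0, 0, 0]],
    [-1, [0.4, -0.2, -0.4], [0, 0, 0]]
  ]
}}

```text
t: 19.35
tool_pos: [0.5194, 0.2478, 0.2598]
ee_rot: [-0.0, 0.785, 0.619, -0.0]
force: [1.0, 2.2, 0.3]
width: -0.0001
```

Request:
{"fn": "step_arm", "kwargs": {
  "targets": [
    [-1, [0.1, -0.1, 0], [0, 0, 0]],
    [-1, [0.2, -0.2, 0], [0, 0, 0]],
    [-1, [0.3, -0.3, 0], [0, 0, 0]],
    [-1, [0.35, -0.35, 0], [0, 0, 0]],
    [-1, [0.35, -0.35, 0], [0, 0, 0]],
    [-1, [0.35, -0.35, 0], [0, 0, 0]],
    [-1, [0.35, -0.35, 0], [0, 0, 0]],
    [-1, [0.35, -0.35, 0], [0, 0, 0]],
    [-1, [0.35, -0.35, 0], [0, 0, 0]],
    [-1, [0.35, -0.35, 0], [0, 0, 0]]
  ]
}}

```text
t: 20.6
tool_pos: [0.3912, 0.4565, 0.2604]
ee_rot: [0.0, 0.785, 0.619, 0.0]
force: [0.6, -0.2, -0.6]
width: -0.0
```

Run:
```python
from h import *
c,s=cur();print(c.round(4),s["t"],s["force"].round(2))
t=read_camera("top")[:,:,::-1];cv2.imwrite("pics/t11.png",t)
a=cv2.resize(t[120:230,250:420],(618,400),interpolation=cv2.INTER_CUBIC)
w=cv2.imread("pics/w10.png")[180:320,0:400]
b=cv2.resize(w,(514,180));o=np.zeros((590,800,3),np.uint8);o[:400,:618]=a;o[405:585,:514]=b
o[405:585,520:800]=cv2.resize(t,(280,180))
cv2.imwrite("pics/final.png",o)
```

```text
[ 0.3912  0.4565  0.2604 76.477 ] 20.6 [ 0.56 -0.19 -0.58]
```

View pics/final.png

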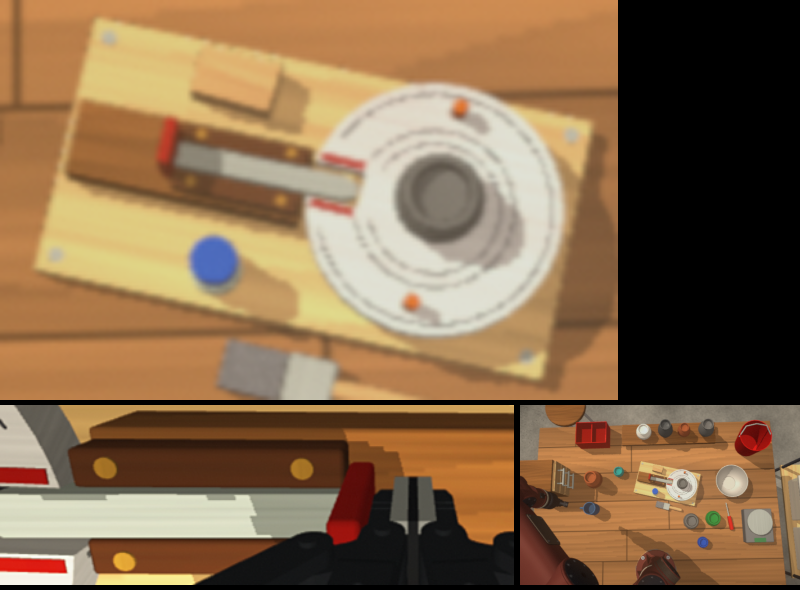

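The top view shows the nose at the slot's inner end, (358,188), the plate at the wall ends, the pot at the middle, and the arm well clear. I'll do a numeric check.

Run:
```python
from h import *
r=np.array([[np.cos(YAW),-np.sin(YAW)],[np.sin(YAW),np.cos(YAW)]])
f=lambda u,v,z:(r.T@(bp("top",((u+.5)/3.636+249.5,(v+.5)/3.636+119.5),z)[:2]-O)).round(4)
print("tip",f(357,188,.062),"plate rear top",f(160,142,.1),"pot",f(440,193,.11))
d=f(460,105,.086)-f(412,299,.086);print("peg line deg",np.degrees(np.arctan2(d[1],d[0])))
```

```text
tip [0.0032 0.0602] plate rear top [-0.0016  0.2092] pot [0.0014 0.0001]
peg line deg -2.1603650502859235
```

The nose is at 60 mm (home is 59) and the plate's rear face at 209 mm (home is 210). The pot is within 2 mm of the centre, and the wheel is about 2° off, which is under 4 mm at the mouth. Handing in.

```bash
python3 -c "from plant import *;sign_off()"
```

```text
the job is handed in; nothing more can be done
```

The banding wheel is locked and the job is handed in at about 21 s of the 54 s allowed. I pushed peg a clockwise about 170° with the shut fingers, then pushed the red plate until it met the guide, at about 20 N, and moved the arm well clear.

| Last check (top camera) | Measured | Required |
|---|---|---|
| Bar nose from the wheel's axis | about 60 mm | under 65 mm (fully home is 59 mm) |
| Plate's rear face along the guide | about 209 mm | about 210 mm when home |
| Slot mouth off the guide's line | under 4 mm (wheel turned about 2° too far) | within 12 mm |
| Pot from the wheel's centre | about 1.5 mm, upright | within 15 mm |

In the last picture the other things look to be where they were; I did not measure them.

The wrist camera placed points about 5 to 20 pixels away from where the top camera's positions predicted, so I relied on the top camera. That camera's first estimate of the bar's starting nose position (116 mm) also looked several millimetres too far back when seen from the wrist.

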